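Seat the keyed tube carousel on the bench mixer

TASK

Put the blue tube carousel onto the bench mixer: the spigot under it goes into the dark metal drive cup, and its side notch has to drop over the key inside the cup. Nobody knows quite which way the key points, so feel for it gently by turning the carousel in the cup without forcing it (never more than about 30 N on the mixer), then push it fully home, flange flat on the cup's rim, and let go. Keep the carousel upright and leave everything else where it is.

Things in the scene. Friction and masses are not known exactly. Their poses are not given: they have to be found in the camera images.
- carousel_center (a point): Tube carousel, loose, 0.11 to 0.22 kg, 78 mm tall, upright on the bench on its spigot (aluminium, 50 mm diameter, 24 mm long). Above it a blue flange, 104 mm diameter, 6 mm thick, with eight small tubes round the edge (caps 4 mm high), then a white bar grip. Point on its axis, 39 mm above the spigot's foot; z up.
- carousel_grip (a point): Centre of the carousel's white bar grip, on its axis, 54 mm above the spigot's foot. The bar is 48 mm tall, 36 mm long along the carousel's x axis, 14 mm thick along its y axis: grip it across the 14 mm, fingertips some 8 mm or more above the flange (the flange's top is 24 mm below this point).
- carousel_notch (a point): Foot of the only notch in the spigot, 25 mm from the axis on the carousel's -x side. The notch is 11 mm wide, 8.8 mm deep radially and runs the spigot's full length. A white line on the flange points to it. Axes as the carousel's.
- mixer_mouth (a point): Bench mixer, fixed: white housing 130 (x) by 120 (y) mm, top 34 mm above the bench, dial and lamps on its -x (front) side, a dark metal drive cup on it. Point: centre of its mouth, level with the three 1 mm rubber pads on its rim, 60 mm above the bench; z up. Bore 53 mm diameter, 26 mm deep, its top flared to 61 mm; rim 78 mm across. Fully home, the flange lies on the pads: carousel_center 15 mm above this point.
- mixer_floor (a point): Centre of the cup's floor, 26 mm below its mouth; axes as mixer_mouth. One black key stands on the bore's wall: 7 mm wide, 8.5 mm inward, flat top 12 mm below the mouth point; it does not give. Its angle is not measured: within 35 degrees either way of the mixer's -x. It enters the notch within about 4 degrees; else the spigot stops on it, carousel_center 27 mm above mixer_mouth.
- buffer_bottle_center (a point): white dropper bottle with a red pointed cap, 42 mm across, 110 mm tall; bystander; point half-way up
- green_cup_center (a point): small green open cup, 47 mm across, 38 mm tall; bystander; point half-way up
- tape_roll_center (a point): roll of tan masking tape lying flat, 96 mm across, 25 mm tall; bystander; point at its centre
- test_cassette_5_center (a point): flat white test cassette, 37 x 62 x 6 mm, the second nearest to the work of a row; bystander; point at its centre
- test_cassette_6_center (a point): flat white test cassette, 37 x 62 x 6 mm, the nearest to the work of a row; bystander; point at its centre
Not all that is in view belongs to the job. There is more than one size of the part that bears carousel_center; the job needs the middle-sized. What is shaped like the part that bears mixer_mouth but turquoise is not meant.

How it is judged:
By the outcome, as a careful person would: the job done as asked, in the order asked, and still so for the second after the job is handed in, with the robot touching nothing.
It also fails if it takes over 64 s, if anything falls off the work surface, if the arm or the gripper's body presses on something with over 40 N, if the wrist force passes 120 N, or if a joint passes its speed limit or range.

ROBOT

A 7-joint arm with a two-finger parallel gripper is mounted at the origin on a cart in front of the work surface, level with it; the furniture and walls round the work are solid. World frame = base frame: x ahead of the robot, y to its left, z up, the work surface at z = 0. Lengths are in mm, angles in rad, forces in N, time in s.
With the tool pointing down it reaches from about 400 to 875 mm from the base axis. Payload 19.3 kg.
Tool frame: the origin (TCP) lies at the very end of the fingers, on their centre line; the grasp point (between the pads) lies 19 mm behind it (grip_point_offset is the z of the grasp point in the tool frame, in mm); z points along the fingers, y is the line along which they close (so a half turn about z gives the same grasp; the last joint's range is limited). The gripper opens to 85 mm and grips with 20 to 120 N. Pads are 22 mm wide; open, the fingers measure 114 mm over their backs; the gripper's body (76 mm by 85 mm) begins 54 mm behind the grasp point. The pads swing forward as they close: fully open they stand 13 mm farther back than shut.
Start: joints at [-1.406, 0.521, -0.036, 1.599, 0.021, 1.021, -0.113], TCP at [145.425, 607.837, 231.291] pointing down, gripper open.
Joint ranges: [-2.91, 2.91], [-0.3, 2.13], [-1.5, 1.42], [0.17, 2.43], [-1.26, 4.41], [0.16, 1.93], [-2.52, 2.52]. Speed limits (rad/s): [1.89, 1.89, 2.39, 2.39, 3.01, 3.01, 3.01].

INTERFACE

Orientations are given as a 3x3 rotation matrix whose columns are the frame's x, y, z axes.
In Python, from workcell import movep, movel, goto_joints, open_gripper, clamp, wait, inverse_kinematics, read_state, camera, PlanningError, finish_job, grip_point_offset gives the robot as it stands. Calls block until the motion is done:
- movep(position, orientation): joint-space move of the TCP to a pose.
- movel(position, frame=None, max_speed=150, guard=None): straight line of the TCP; frame=None keeps the orientation; max_speed is the mean speed in mm/s. With guard (N) it stops when the force on the tool has changed by that much, and returns True; else False.
- goto_joints(angles): joint-space move.
- open_gripper() and clamp(): open the fingers fully, or close them until they stop; the grip force is fixed at half the most.
- wait(seconds).
- inverse_kinematics(position, orientation): joint angles nearest the present ones, or None.
- read_state(): the state.
- camera(name): name is "scene" or "top" or "wrist"; returns a dict with "image" (480x640x3 uint8, blue, green, red), "range_z" (480x640 float32, mm along the optical axis (not along the pixel's ray), 0 where there is no reading), "fx", "fy", "cx", "cy" (pixels), "dist_coeffs" ([k1, k2, p1, p2, k3] as OpenCV has them; the pictures are not rectified), "cam_to_world" (4x4, takes a point from camera to world coordinates). Camera axes: x right, y up, looking along -z (the intrinsics and any distortion apply to the point x, -y, -z); pixel columns grow to the right and rows downward; lengths in mm; the calibration is good to about 2 mm. A picture is of the moment at which its call begins.
A pose or a line that the arm cannot do raises PlanningError and nothing moves.
- finish_job(): hands the job in; it is judged then, once.
The state is a dict: "time": time; "qpos": joint angles; "qvel": joint speeds; "joint_efforts": joint torques, N m; "eef_pos": TCP position; "tool_rot": TCP orientation; "ft_force": force on the tool from outside, world axes, zero at the start; "torque": the same for the moment, N m; "finger_gap": finger opening in mm; "gripper_force": force on a finger pad.
Only numpy, scipy, OpenCV 4.12 (cv2) and the standard library are available. Lean on these libraries where they do the work, as an engineer would, in place of code of your own. Each camera call takes 0.05 s, during which the arm holds its last target. There are 200 camera calls.

## Working session

There is one attempt and no reset: what is moved stays moved. The work goes in short steps, each a Python script; the robot and the scene stay as the last script left them, time stands still between calls to the robot, and variables do not carry over. Pictures are saved under pics/ and viewed, at most 10 in all, crops included, and the job is handed in when it is done.

```bash
ls; mkdir -p pics; cat > h.py <<'E'
from workcell import *
import numpy as np, cv2
def snap(n):
    c=camera(n); return c
def to_world(c,u,v,z=None):
    """pixel -> world: by depth if z None, else ray onto plane z"""
    K=np.array([[c["fx"],0,c["cx"]],[0,c["fy"],c["cy"]],[0,0,1.]])
    p=cv2.undistortPoints(np.array([[[u,v]]],float),K,np.array(c["dist_coeffs"],float))[0,0]
    T=np.array(c["cam_to_world"]); d=T[:3,:3]@np.array([p[0],-p[1],-1.]); o=T[:3,3]
    s=(z-o[2])/d[2] if z is not None else c["range_z"][int(round(v)),int(round(u))]
    return o+s*d
def cloud(c):
    K=np.array([[c["fx"],0,c["cx"]],[0,c["fy"],c["cy"]],[0,0,1.]])
    v,u=np.mgrid[0:480,0:640]
    p=cv2.undistortPoints(np.stack([u,v],-1).reshape(-1,1,2).astype(float),K,np.array(c["dist_coeffs"],float)).reshape(480,640,2)
    T=np.array(c["cam_to_world"]); d=np.stack([p[...,0],-p[...,1],-np.ones((480,640))],-1)
    return T[:3,3]+(d*c["range_z"][...,None])@T[:3,:3].T
E
python3 - <<'E'
from h import *
import pickle
s=read_state(); print(s["time"],s["eef_pos"],s["ft_force"],s["finger_gap"],grip_point_offset)
for n in["scene","top"]:
    c=camera(n); cv2.imwrite(f"pics/{n}0.png",c["image"]); pickle.dump(c,open(n+".pkl","wb"))
    print(n,np.round(c["cam_to_world"],3).tolist(),c["fx"])
E
```

```text
pics
0.0 [145.34813424 607.50851525 230.70934612] [-0.58461674 -0.01532952  0.51680275] 85.32525858257944 -18.700000000000003
scene [[-0.752, 0.488, -0.443, -64.138], [-0.658, -0.576, 0.484, 566.888], [-0.019, 0.656, 0.755, 1084.129], [0.0, 0.0, 0.0, 1.0]] 543.6818334085725
top [[-0.023, 0.98, -0.198, 305.247], [-1.0, -0.025, -0.008, -83.392], [-0.013, 0.198, 0.98, 1222.014], [0.0, 0.0, 0.0, 1.0]] 478.63183403471936
```

View pics/scene0.png

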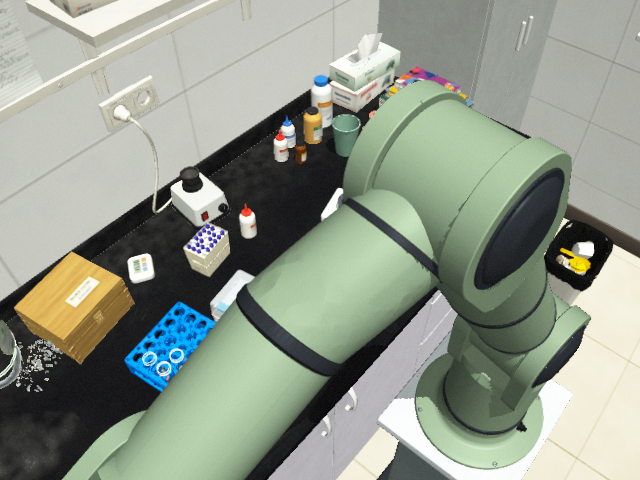

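View pics/top0.png

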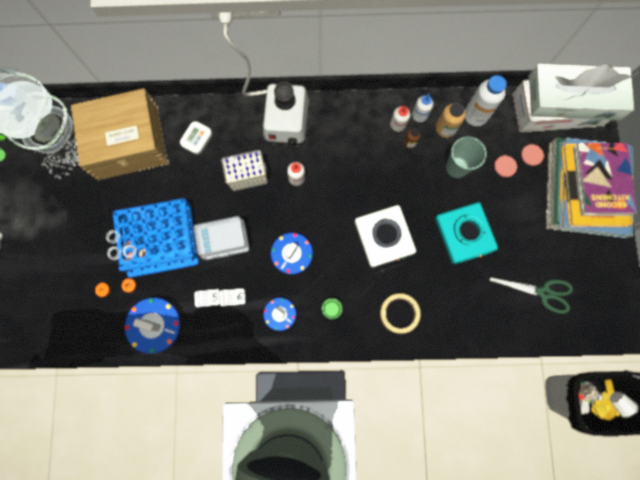

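The scene view is mostly blocked by the arm. The top view shows three carousels: (152,325) large with a grey grip, (292,254) and (280,314) small. (292,254) is about 42 px across, or about 104 mm, so it is the middle one. The mixers are white at (386,235), which is the one meant, and turquoise at (469,232), which is the decoy. I'll measure next and confirm in a crop.

```bash
python3 - <<'E'
from h import *
import pickle
c=pickle.load(open("top.pkl","rb")); im=c["image"]
cv2.imwrite("pics/crop1.png",cv2.resize(im[185:345,235:445],None,fx=3.7,fy=3.7,interpolation=cv2.INTER_CUBIC))
P=cloud(c)
hsv=cv2.cvtColor(im,cv2.COLOR_BGR2HSV)
m=cv2.inRange(hsv,(105,120,60),(125,255,255))
n,l,st,ce=cv2.connectedComponentsWithStats(cv2.morphologyEx(m,cv2.MORPH_CLOSE,np.ones((9,9))))
for i in range(1,n):
    if st[i,4]<300: continue
    ys,xs=np.where(l==i); h=cv2.convexHull(np.c_[xs,ys].astype(np.float32))[:,0]
    W=np.array([to_world(c,u,v,30) for u,v in h])[:,:2].astype(np.float32)
    (x,y),r=cv2.minEnclosingCircle(W); print(ce[i].round(),"ctr",round(x),round(y),"dia",round(2*r),"z",np.round(np.nanpercentile(P[l==i][:,2],[10,50,95])))
# white housing
roi=np.zeros((480,640),np.uint8); roi[195:275,345:425]=1
w=cv2.inRange(hsv,(0,0,150),(180,60,255))*roi
cn=max(cv2.findContours(w,0,2)[0],key=cv2.contourArea)
W=np.array([to_world(c,u,v,34) for u,v in cv2.convexHull(cn)[:,0].astype(float)])[:,:2].astype(np.float32)
print("housing",cv2.minAreaRect(W))
for n_,(u,v) in dict(mouth=(386,233),bottle=(296,172),green=(332,309),tape=(401,314)).items(): print(n_,to_world(c,u,v).round())
E
```

```text
[155. 236.] ctr 564 335 dia 270 z [ 3. 50. 59.]
[292. 253.] ctr 515 -15 dia 112 z [ 1. 30. 34.]
[153. 325.] ctr 343 331 dia 141 z [34. 38. 43.]
[279. 314.] ctr 363 16 dia 86 z [ 1. 22. 27.]
housing ((552.96435546875, -253.30709838867188), (132.87815856933594, 122.91804504394531), 16.49403190612793)
mouth [ 559. -257.   32.]
bottle [711. -33.  80.]
green [ 373. -115.    2.]
tape [ 356. -288.    3.]
```

View pics/crop1.png

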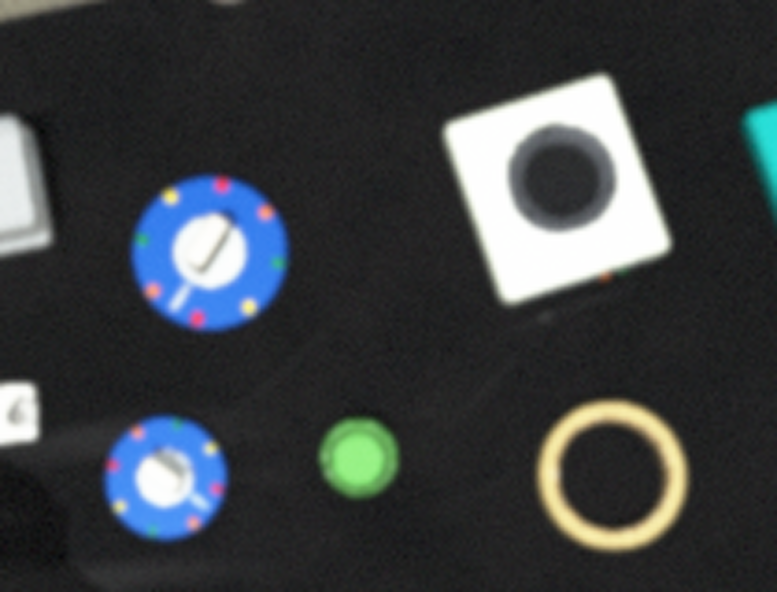

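The crop shows the middle carousel at crop (210,253), with its white line pointing lower left to (180,300). The white mixer's cup is at (560,178), with lamps on its lower side at (605,275), so its front faces the robot. The measured diameters (141, 112 and 86 mm with blur) confirm the middle one at about (515,-15), yaw about -31°. The housing measures 133x123 mm, yaw about 16.5°. Next I'll check the IK and take closer wrist views.

```bash
cat >> h.py <<'E'
def R(psi,s=1):
    """tool pointing down, y along s * (y axis of a body with yaw psi deg)"""
    a=np.radians(psi); y=s*np.array([-np.sin(a),np.cos(a),0]); z=np.array([0,0,-1.])
    return np.stack([np.cross(y,z),y,z],1)
E
python3 - <<'E'
from h import *
import pickle
for s in(1,-1):
    print(s,[np.round(q,2).tolist() if (q:=inverse_kinematics([515,-15,z],R(-31,s))) is not None else None for z in(300,41)])
    for y in(-25,16,58):
        q=inverse_kinematics([555,-255,90],R(y,s)); print(y,None if q is None else np.round(q,2))
s=1
E
```

```text
1 [[-0.55, 0.31, 0.6, 1.82, -0.2, 1.07, 1.15], [-0.15, 0.65, 0.08, 2.02, -0.11, 0.47, 1.05]]
-25 [ 0.13  0.7   0.3   1.76 -0.29  0.73  1.72]
16 [ 0.21  0.68  0.18  1.75 -0.17  0.72  2.33]
58 [-0.33  1.12  1.22  1.78 -1.16  1.16 -2.41]
-1 [[-0.92, 0.55, 1.24, 1.83, -0.57, 1.17, -1.6], [-0.63, 0.84, 0.79, 2.05, -0.99, 0.69, -1.28]]
-25 [-0.26  0.96  1.01  1.78 -0.98  0.99 -0.85]
16 [-0.19  0.88  0.85  1.78 -0.83  0.89 -0.25]
58 [-0.13  0.82  0.74  1.77 -0.73  0.84  0.4 ]
```

```bash
python3 - <<'E'
from h import *
import pickle
movep([515,-15,300],R(-31,-1))
c=camera("wrist"); pickle.dump(c,open("w1.pkl","wb")); cv2.imwrite("pics/w1.png",c["image"])
print(read_state()["time"],read_state()["eef_pos"],read_state()["qpos"].round(2) if hasattr(read_state()["qpos"],"round") else 0,np.round(c["cam_to_world"],2).tolist())
E
```

```text
2.725 [515.06513804 -14.36741444 299.83574285] [-0.92  0.55  1.24  1.83 -0.57  1.17 -1.6 ] [[-0.51, 0.83, 0.23, 573.3], [-0.86, -0.49, -0.14, -49.59], [0.0, -0.27, 0.96, 442.45], [0.0, 0.0, 0.0, 1.0]]
```

View pics/w1.png

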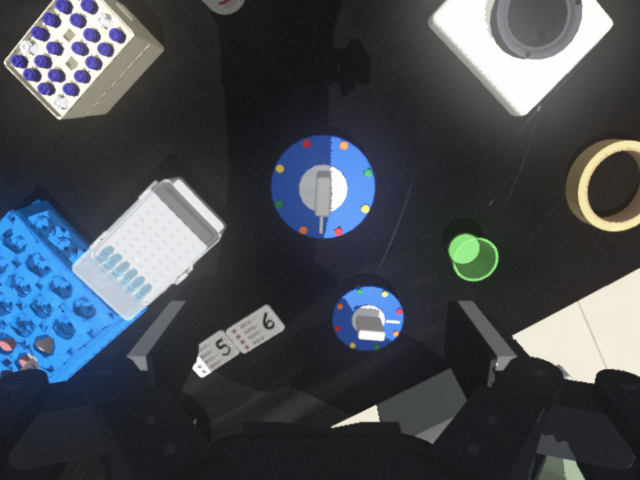

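The wrist view shows the carousel at (323,187), its bar upright in the picture and its white line running down to (322,235). The cup mouth is partly visible at (537,17). Next I'll refine the centre and yaw, then look from above the mixer.

```bash
python3 - <<'E'
from h import *
import pickle
c=pickle.load(open("w1.pkl","rb")); im=c["image"]; P=cloud(c)
hsv=cv2.cvtColor(im,cv2.COLOR_BGR2HSV)
roi=np.zeros((480,640),np.uint8); roi[125:250,260:385]=255
m=cv2.inRange(hsv,(105,120,40),(125,255,255))&roi
h=cv2.convexHull(np.argwhere(m>0)[:,::-1].astype(np.float32))[:,0]
W=np.array([to_world(c,u,v,30) for u,v in h])[:,:2].astype(np.float32)
print("flange",cv2.minEnclosingCircle(W),cv2.fitEllipse(W))
r=(roi>0); z=P[...,2]
print("hist",[(a,int(((z>a)&(z<=a+6)&r).sum())) for a in range(-6,90,6)])
top=r&(z>70)&(z<86); print("top z",np.median(z[top]))
T=P[top][:,:2].astype(np.float32); print("bar top",cv2.minAreaRect(T),T.mean(0))
# white line
ctr=np.array(cv2.fitEllipse(W)[0])
w=(hsv[...,1]<90)&(hsv[...,2]>90)&r&(np.abs(z-30)<6)
d=np.linalg.norm(P[...,:2]-ctr,axis=2); l=w&(d>29)&(d<46)
v=P[l][:,:2]-ctr; print("line",l.sum(),v.mean(0),"car yaw",np.degrees(np.arctan2(-v.mean(0)[1],-v.mean(0)[0])))
for k in range(5): print(k)if 0 else None
uv=np.argwhere(l); print(uv.mean(0), uv.min(0),uv.max(0))
movep([490,-275,300],R(16,-1))
c=camera("wrist"); pickle.dump(c,open("w2.pkl","wb")); cv2.imwrite("pics/w2.png",c["image"])
print(read_state()["time"])
E
```

```text
flange ((513.7841186523438, -16.35441017150879), 52.41853332519531) ((513.9088745117188, -16.437829971313477), (104.22662353515625, 104.43025207519531), 142.27944946289062)
hist [(-6, 3614), (0, 3452), (6, 0), (12, 0), (18, 0), (24, 3176), (30, 4621), (36, 14), (42, 10), (48, 13), (54, 9), (60, 12), (66, 13), (72, 416), (78, 211), (84, 0)]
top z 77.65883424267167
bar top ((513.6610717773438, -16.409801483154297), (13.996649742126465, 36.26030731201172), 56.19306945800781) [514.3666   -16.762724]
line 98 [-20.1703216   11.50861937] car yaw -29.707867500343397
[210.42857143 323.29591837] [145 281] [232 365]
3.8667
```

View pics/w2.png

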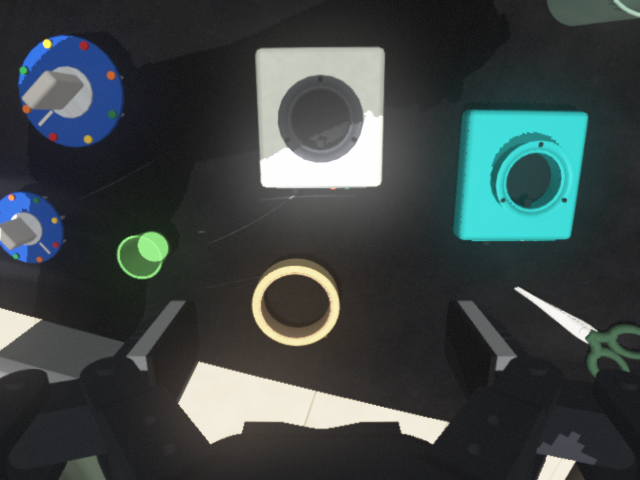

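The cup's rim is centred near (320,118), with something inside the bore near (320,138). The bar top gives yaw -33.8° and centre (513.8,-16.4), which agrees with the flange circle. Next I'll fit the cup and brighten a crop of it.

```bash
python3 - <<'E'
from h import *
import pickle
c=pickle.load(open("w2.pkl","rb")); im=c["image"]; P=cloud(c); z=P[...,2]
roi=np.zeros((480,640),bool); roi[35:200,245:395]=True
print("hist",[(a,int(((z>a)&(z<=a+4)&roi).sum())) for a in range(24,70,4)])
rim=roi&(z>56)&(z<64); p=np.argwhere(rim)[:,::-1].astype(np.float32)
h=cv2.convexHull(p)[:,0]; W=np.array([to_world(c,u,v,59) for u,v in h])[:,:2].astype(np.float32)
print("rim z",np.median(z[rim]),cv2.minEnclosingCircle(W),cv2.fitEllipse(W)); ctr=np.array(cv2.fitEllipse(W)[0])
hs=roi&(np.abs(z-34)<3)&(np.linalg.norm(P[...,:2]-ctr,axis=2)>40)
print("housing",cv2.minAreaRect(P[hs][:,:2].astype(np.float32)),np.median(z[hs]))
r=np.linalg.norm(P[...,:2]-ctr,axis=2)
k=roi&(r<25)&(z>40)&(z<53); print("key?",k.sum())
if k.sum(): 
    v=P[k]-[*ctr,0]; v=v[np.hypot(v[:,0],v[:,1])<24]; print(np.round(np.c_[np.hypot(v[:,0],v[:,1]),np.degrees(np.arctan2(v[:,1],v[:,0])),v[:,2]][::max(1,len(v)//25)],1).tolist())
print("inside z",np.percentile(z[roi&(r<18)],[5,50,95]))
cr=im[70:170,265:375].astype(float); cr=np.clip(255*(cr/255)**.45,0,255).astype(np.uint8)
cv2.imwrite("pics/crop2.png",cv2.resize(cr,None,fx=6,fy=6,interpolation=cv2.INTER_CUBIC))
E
```

```text
hist [(24, 109), (28, 932), (32, 12557), (36, 591), (40, 58), (44, 81), (48, 97), (52, 829), (56, 2182), (60, 144), (64, 0), (68, 0)]
rim z 58.55964904287785 ((553.4542236328125, -255.12074279785156), 38.07349395751953) ((553.4287109375, -255.068115234375), (75.05773162841797, 76.05789184570312), 125.30618286132812)
housing ((553.4269409179688, -254.8698272705078), (128.2149200439453, 118.40115356445312), 16.488040924072266) 33.88058843838874
key? 65
[[18.1, -170.6, 43.2], [17.8, -164.7, 45.0], [18.0, -158.8, 43.5], [18.3, -153.0, 41.7], [18.8, -170.3, 47.1], [18.6, -164.7, 47.7], [18.7, -159.0, 47.6], [18.9, -153.5, 48.4], [19.6, -170.0, 47.7], [19.5, -164.6, 48.9], [19.6, -159.3, 47.3], [19.9, -153.9, 46.6], [20.4, -169.8, 49.2], [20.4, -164.6, 48.3], [20.4, -159.5, 49.2], [20.7, -154.4, 47.6], [21.4, -169.5, 48.8], [21.2, -164.6, 50.1], [21.4, -159.7, 47.8], [21.6, -154.8, 48.3], [22.3, -169.3, 48.6], [22.2, -164.6, 48.2], [22.2, -159.8, 48.6], [22.4, -155.1, 49.3], [23.2, -169.1, 48.7], [23.1, -164.5, 48.1], [23.2, -160.0, 47.6], [23.4, -155.5, 48.2]]
inside z [ 34.02023903  35.37345724 442.42554115]
```

View pics/crop2.png

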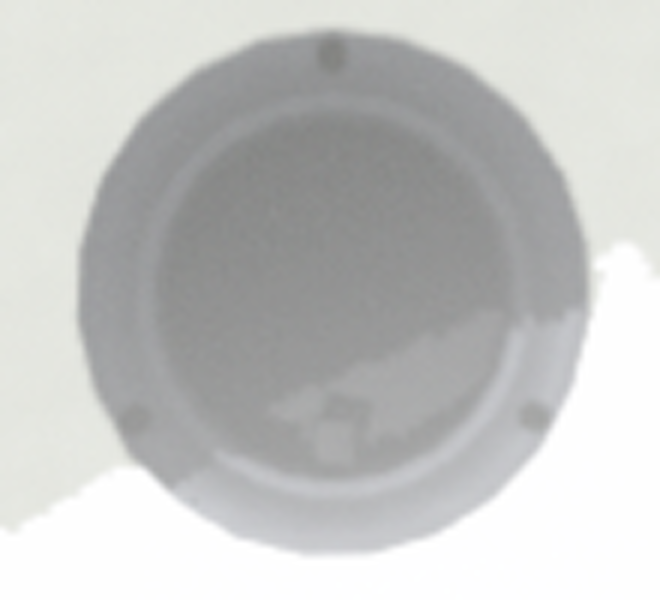

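The key shows in the range data: its top is at z≈48 (expected 48), it is about 7 mm wide, and it points to about -162°, so the target carousel yaw is about 18°. The cup mouth is at (553.4,-255.1). Next is the grasp.

```bash
python3 - <<'E'
from h import *
import pickle
Y=-33.8
movep([513.8,-16.4,150],R(Y,-1))
print("g",movel([513.8,-16.4,42],max_speed=80,guard=8), np.round(read_state()["eef_pos"],1))
if read_state()["eef_pos"][2]<44:
    clamp(); s=read_state(); print(s["finger_gap"],s["gripper_force"],np.round(s["eef_pos"],1),np.round(s["ft_force"],1))
    movel([513.8,-16.4,150],max_speed=80); s=read_state(); print(s["time"],s["finger_gap"],np.round(s["ft_force"],2),np.round(s["eef_pos"],1))
    c=camera("wrist"); pickle.dump(c,open("w3.pkl","wb")); cv2.imwrite("pics/w3.png",c["image"])
E
```

```text
g False [514.  -16.4  42.3]
13.411933368223734 61.271939277648926 [513.8 -16.4  42. ] [-0.2  0.6 -0.9]
8.6667 13.14740155772158 [ 0.34  0.83 -2.95] [513.6 -16.4 149.6]
```

View pics/w3.png

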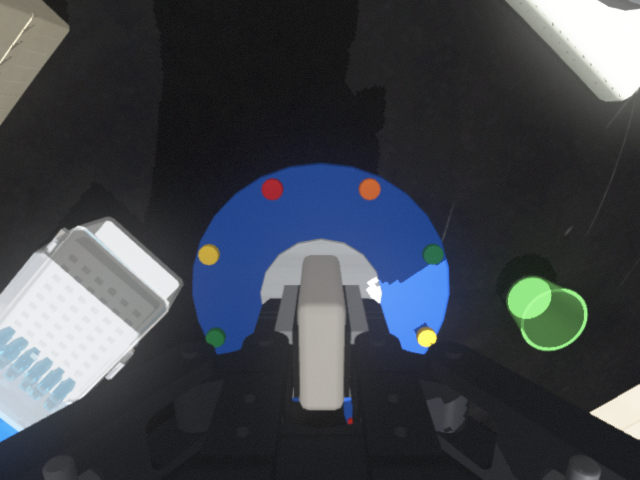

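The carousel is held square in the fingers: bar top at (322,330), flange arc visible and level. Next I'll fit the arc for the along-bar offset, then go over the cup and lower it gently.

```bash
cat > ins.py <<'E'
from h import *
E
python3 - <<'E'
from h import *
import pickle
c=pickle.load(open("w3.pkl","rb")); hsv=cv2.cvtColor(c["image"],cv2.COLOR_BGR2HSV)
m=cv2.inRange(hsv,(105,120,30),(125,255,255)); m[:150]=0; m[340:]=0; m[:,:188]=0; m[:,455:]=0
W=[]
for u in range(200,446,6):
    v=np.where(m[:,u]>0)[0]
    if len(v): W.append(to_world(c,u,v[0]-.5,149.6-42+30)[:2])
W=np.array(W); A=np.c_[2*W,np.ones(len(W))]; s=np.linalg.lstsq(A,(W**2).sum(1),rcond=None)[0]; r=np.sqrt(s[2]+s[0]**2+s[1]**2)
Rt=R(-33.8,-1); e=np.array([513.6,-16.4]); d=Rt[:2,:2].T@(s[:2]-e); print("ctr",s[:2],"r",r,"offset in tool x,y",d)
d=np.clip(d,-3,3)*[1,0]
Yw=18.
Rn=R(Yw,-1); xy=np.array([553.4,-255.1])-Rn[:2,:2]@d; print("xy",xy)
movel([*xy,150],frame=Rn,max_speed=150); movel([*xy,112],max_speed=80); wait(.2)
f0=np.array(read_state()["ft_force"]); 
g=movel([*xy,86],max_speed=18,guard=6); s=read_state(); print(g,np.round(s["eef_pos"],1),np.round(np.array(s["ft_force"])-f0,1),np.round(s["torque"],2),s["time"])
E
```

```text
ctr [514.09831932 -17.09594316] r 51.238282352356094 offset in tool x,y [0.80124574 0.3011051 ]
xy [ 552.63797002 -255.34759855]
False [ 552.7 -255.2   86.1] [0.7 3.  0.5] [ 0.38 -0.01 -0.03] 12.9
```

The spigot passed the key-top level (TCP 90) with under 3 N, so the notch is over the key. Next I'll push it home gently.

```bash
python3 - <<'E'
from h import *
s=read_state(); f0=np.array(s["ft_force"]); p=np.array(s["eef_pos"])
g=movel([p[0],p[1],75.5],max_speed=12,guard=10); s=read_state(); print(g,np.round(s["eef_pos"],1),np.round(np.array(s["ft_force"])-f0,1),np.round(s["torque"],2),s["finger_gap"],s["time"])
E
```

```text
True [ 552.8 -255.1   77.4] [-1.3 -1.4  8.6] [ 0.29  0.15 -0.03] 13.491383728013476 13.5917
```

It stopped vertically at TCP 77.4 (expected about 78), which is home. I'll release, retreat and verify.

```bash
python3 - <<'E'
from h import *
p=np.array(read_state()["eef_pos"])
open_gripper(); movel([p[0],p[1],160],max_speed=80); 
movep([490,-275,300],R(16,-1)); wait(.3)
c=camera("wrist"); cv2.imwrite("pics/w4.png",c["image"][20:220,200:440].repeat(3,0).repeat(3,1)); P=cloud(c); z=P[...,2]
d=np.linalg.norm(P[...,:2]-[553.4,-255.1],axis=2); n=(d>29)&(d<40)&(z>50)&(z<90)
X=P[n]; k=np.linalg.lstsq(np.c_[X[:,:2]-[553.4,-255.1],np.ones(len(X))],X[:,2],rcond=None)[0]; print("flange plane z, tilt deg",k[2],np.degrees(k[:2]))
t=(d<30)&(z>95)&(z<125); print("bar top z",np.median(z[t]),"expect 114",cv2.minAreaRect(P[t][:,:2].astype(np.float32)))
hsv=cv2.cvtColor(c["image"],cv2.COLOR_BGR2HSV); m=cv2.inRange(hsv,(105,120,40),(125,255,255)); m[(d>75)]=0
h=cv2.convexHull(np.argwhere(m>0)[:,::-1].astype(np.float32))[:,0]; print("flange",cv2.fitEllipse(np.array([to_world(c,u,v,66)[:2] for u,v in h],np.float32)))
print(read_state()["time"],np.round(read_state()["ft_force"],1))
E
```

```text
flange plane z, tilt deg 65.84799547290093 [ 0.02506722 -0.06365994]
bar top z 113.47444217283288 expect 114 ((552.437255859375, -255.1876983642578), (34.91207504272461, 13.82591724395752), 16.23834800720215)
flange ((476.7425537109375, -149.4854736328125), (146.5957794189453, 371.92669677734375), 35.518463134765625)
16.4917 [-0.   0.3 -0.1]
```

View pics/w4.png

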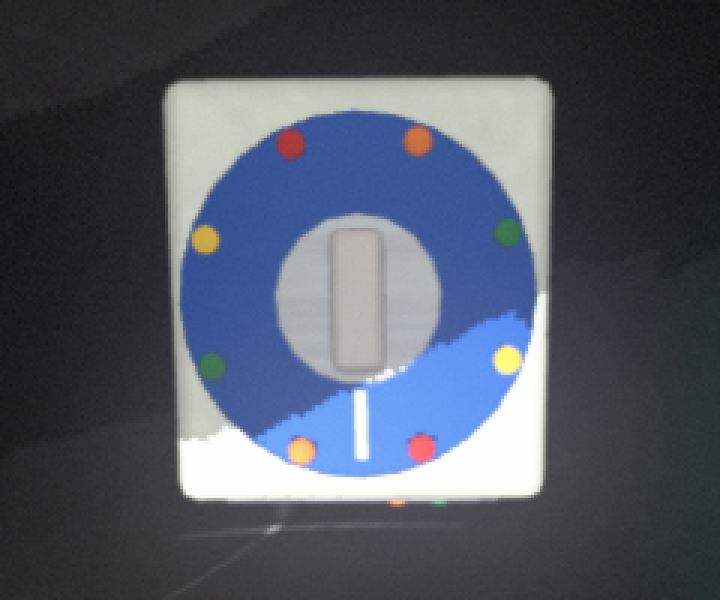

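The carousel sits centred on the mixer with its line towards the front (crop (361,425)). The flange is level at z=65.8 (expected 66), and the bar top is at 113.5 (expected 114). It is home and released, so I'll hand it in.

```bash
python3 -c "
from workcell import *
print(finish_job())"
```

```text
the job is handed in; nothing more can be done
None
```

The middle-sized blue carousel is on the white mixer with its notch over the key, flange level on the rim at z=65.8 mm (expected 66) and released, handed in at about 16.5 s; the key showed in the wrist camera's range data, so it dropped in on the first try without a turning search, with about 9 N vertical on the final push.

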